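# Pump up the slack air pump of the microscope's cushioned base

### The job

Two identical bolted-down hand pumps for the microscope's air-cushioned base stand on the bench; one already has its brass pressure pin standing fully out, the other is low. On the low one, push its black knob down to the bottom and let it spring right back up, again and again, until its pin is fully out too, then leave the knob released. Do not touch the pins, leave the other pump's knob alone, and neither move nor pick up the bottle, slide box and lens among the pumps.

Things in the scene. Friction and masses are not known exactly. Their poses are not given: they have to be found in the camera images.
- pin_a (a joint): pressure pin of pump A, upright, brass, 16 mm in diameter. Value in m: 0 = top 2 mm above its collar, grows as it rises, about 0.028 = fully out (30 mm above the collar), where it stops. Each complete stroke of its pump's knob (to the bottom, then all the way up) lifts it 4 mm (the first 1 to 5 mm); strokes well short of that do nothing. It stays up by friction; extra strokes do no harm.
- pin_b (a joint): pressure pin of pump B, as pin_a
- plunger_a (a joint): spring knob of pump A: 0 = released (up), 0.026 m = fully down. It needs about 5 N to start and 14 N at the bottom, and springs back by itself.
- plunger_b (a joint): spring knob of pump B, as plunger_a
- knob_a (a point): centre of the flat top face of pump A's round black knob, 40 mm in diameter and 12 mm thick, 127 mm above the bench when released, 101 mm when fully down. It moves vertically on the low round barrel (56 mm diameter). Its x axis points from the knob to the same pump's pin, which stands 87 mm away.
- knob_b (a point): the same on pump B
- pin_tip_a (a point): centre of the top of pump A's pin; 60 mm above the bench when fully in, 88 mm when fully out. The pin is not to be touched.
- pin_tip_b (a point): the same on pump B
- pump_a: housing of pump A, bolted to the bench: white block 160 x 80 mm, top 52 mm above the bench, on two dark feet 112 mm wide, with a dark nozzle that sticks out 20 mm at its +x end. Origin on the bench under the block's centre; the knob's axis is at x = -42 mm, the pin's at x = +45 mm, y = 0.
- pump_b: housing of pump B, identical to pump A
- oil_bottle: small loose amber dropper bottle, 32 mm in diameter, 70 mm tall, between the pumps; origin at the centre of its underside. Not to be moved.
- slide_box: loose box for microscope slides, 100 x 80 x 34 mm, on the left; origin at the centre of its underside. Not to be moved.
- objective: loose steel objective lens, 28 mm in diameter, 42 mm tall, standing on the right; origin at the centre of its underside. Not to be moved.
Not all that is in view belongs to the job. Leave any blue look-alike of the pump_a alone.

How it is judged (in metres and radians):
On the way:
1. the low pump's pin has come fully out (value of joint pin_a above 0.0262 m), for 0.2 s.
At the end, for the whole second after the job is handed in: Both pins stand fully out (joint above 26.2 mm of 28), both knobs are released (within 2 mm of their top), and the bottle, slide box and lens stand within 15 mm of where they began (value of joint each of pin_a, pin_b above 0.0262 m and value of joint each of plunger_a, plunger_b below 0.002 m and distance of each of oil_bottle, slide_box, objective from where it was at the start of the episode below 0.015 m); the robot touches nothing.
It fails at once if a pin is touched by the robot (contact force between any of pin_a, pin_b and the arm above 0.5 N or contact force between any of pin_a, pin_b and the fingers above 0.5 N).
It fails at once if the knob of the pump that is already up is pressed more than 5 mm (value of joint plunger_b above 0.005 m).
It fails at once if the bottle, slide box or lens is moved or lifted more than 15 mm (distance of any of oil_bottle, slide_box, objective from where it was at the start of the episode above 0.015 m).
It also fails if it takes over 48 s, if anything falls off the work surface, if the arm or the gripper's body presses on something with over 40 N, if the wrist force passes 120 N, or if a joint passes its speed limit or range.

### The arm

A 7-joint arm with a two-finger parallel gripper is mounted at the origin on the work surface. World frame = base frame: x ahead of the robot, y to its left, z up, the work surface at z = 0. Lengths are in mm, angles in rad, forces in N, time in s.
With the tool pointing down it reaches from about 400 to 875 mm from the base axis. Payload 19.3 kg.
Tool frame: the origin (TCP) lies at the very end of the fingers, on their centre line; the grasp point (between the pads) lies 19 mm behind it (grip_point_offset is the z of the grasp point in the tool frame, in mm); z points along the fingers, x is the direction in which the jaws open and shut, and the axes are right-handed (so a half turn about z gives the same grasp; the last joint's range is limited). The gripper opens to 85 mm and grips with 20 to 120 N. Pads are 22 mm wide; open, the fingers measure 114 mm over their backs; the gripper's body (76 mm by 85 mm) begins 54 mm behind the grasp point. The pads swing forward as they close: fully open they stand 13 mm farther back than shut.
Start: joints at [-1.369, 0.521, -0.036, 1.599, 0.021, 1.021, -0.113], TCP at [167.81, 602.041, 197.691] pointing down, gripper open.
Joint ranges: [-2.91, 2.91], [-0.3, 2.13], [-1.5, 1.42], [0.17, 2.43], [-1.26, 4.41], [0.16, 1.93], [-2.52, 2.52]. Speed limits (rad/s): [1.89, 1.89, 2.39, 2.39, 3.01, 3.01, 3.01].

### API

Orientations are given as a 3x3 rotation matrix whose columns are the frame's x, y, z axes.
In Python, from workcell import movep, movel, goto_joints, open_gripper, clamp, wait, inverse_kinematics, read_state, camera, PlanningError, finish_job, grip_point_offset gives the robot as it stands. Calls block until the motion is done:
- movep(position, orientation): joint-space move of the TCP to a pose.
- movel(position, frame=None, max_speed=150, guard=None): straight line of the TCP; frame=None keeps the orientation; max_speed is the mean speed in mm/s. With guard (N) it stops when the force on the tool has changed by that much, and returns True; else False.
- goto_joints(angles): joint-space move.
- open_gripper() and clamp(): open the fingers fully, or close them until they stop; the grip force is fixed at half the most.
- wait(seconds).
- inverse_kinematics(position, orientation): joint angles nearest the present ones, or None.
- read_state(): the state.
- camera(name): name is "scene" or "top" or "wrist"; returns a dict with "image" (400x640x3 uint8, blue, green, red), "range_z" (400x640 float32, mm along the optical axis (not along the pixel's ray), 0 where there is no reading), "fx", "fy", "cx", "cy" (pixels), "cam_to_world" (4x4, takes a point from camera to world coordinates). Camera axes: x right, y up, looking along -z (the intrinsics and any distortion apply to the point x, -y, -z); pixel columns grow to the right and rows downward; lengths in mm; the calibration is good to about 2 mm. A picture is of the moment at which its call begins.
A pose or a line that the arm cannot do raises PlanningError and nothing moves.
- finish_job(): hands the job in, once; it reports no verdict.
The state is a dict: "time": time; "qpos": joint angles; "qvel": joint speeds; "joint_efforts": joint torques, N m; "eef_pos": TCP position; "tool_rot": TCP orientation; "ft_force": force on the tool from outside, world axes, zero at the start; "torque": the same for the moment, N m; "finger_gap": finger opening in mm.
Only numpy, scipy, OpenCV 4.12 (cv2) and the standard library are available. Lean on these libraries where they do the work, as an engineer would, in place of code of your own. Each camera call takes 0.05 s, during which the arm holds its last target. There are 200 camera calls.

## Working session

There is one attempt and no reset: what is moved stays moved. The work goes in short steps, each a Python script; the robot and the scene stay as the last script left them, time stands still between calls to the robot, and variables do not carry over. Pictures are saved under pics/ and viewed, about 8 in all and at most 12, crops included, and the job is handed in when it is done.

```bash
mkdir -p pics; ls
python3 - <<'E'
from workcell import *
import cv2,numpy as np,pickle
d={n:camera(n) for n in("scene","top")}
pickle.dump(d,open('c0.pkl','wb'))
for n in d: cv2.imwrite(f'pics/{n}0.png',d[n]["image"]); print(n,d[n]["fx"],d[n]["cam_to_world"].round(2).tolist(),(d[n]["range_z"]>0).mean(),[k for k in d[n]])
s=read_state();print(s["time"],s["tool_rot"],grip_point_offset)
E
```

```text
pics
scene 500.4967487710961 [[0.35, -0.66, 0.67, 1348.28], [0.94, 0.25, -0.23, -277.13], [-0.02, 0.71, 0.7, 933.06], [0.0, 0.0, 0.0, 1.0]] 0.995609375 ['image', 'range_z', 'fx', 'fy', 'cx', 'cy', 'cam_to_world']
top 415.69057983653477 [[-0.01, 1.0, -0.08, 468.7], [-1.0, -0.01, -0.02, -3.71], [-0.02, 0.08, 1.0, 1288.25], [0.0, 0.0, 0.0, 1.0]] 0.99594140625 ['image', 'range_z', 'fx', 'fy', 'cx', 'cy', 'cam_to_world']
0.1 [[ 2.68509690e-01  9.63276965e-01 -1.89888124e-04]
 [ 9.63276476e-01 -2.68509746e-01 -9.73226989e-04]
 [-9.88473952e-04  7.84061140e-05 -9.99999508e-01]] -18.700000000000003
```

View pics/scene0.png

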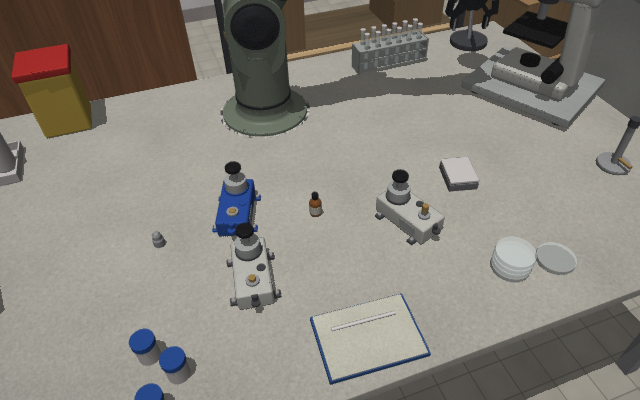

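View pics/top0.png

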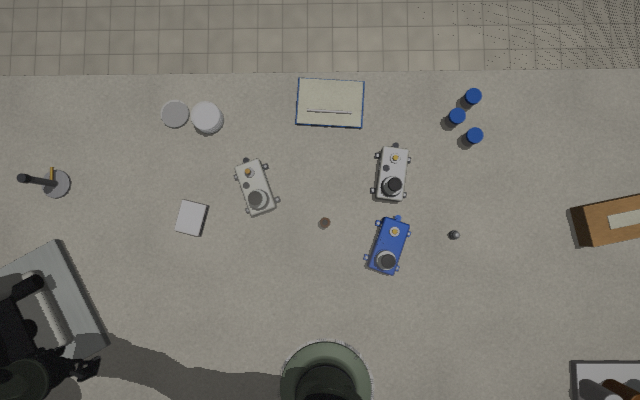

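The scene shows two white pumps. The one at scene (250,268), top (391,174), has its pin low. The one at scene (408,205), top (255,187), has a tall pin at (425,209). The blue decoy is at scene (236,205). Next I measure both knobs and pins and take an enlarged crop to confirm.

```bash
cat > h.py <<'E'
import numpy as np,cv2
def cloud(c):
    v,u=np.mgrid[:400,:640]; z=c["range_z"]
    P=np.stack([(u-c["cx"])/c["fx"]*z,-(v-c["cy"])/c["fy"]*z,-z],-1)
    T=c["cam_to_world"]; W=P@T[:3,:3].T+T[:3,3]; W[z==0]=np.nan; return W
def knobs(c,lo=116,hi=138):
    W=cloud(c); m=((W[...,2]>lo)&(W[...,2]<hi)&(W[...,0]>300)&(W[...,0]<900)&(abs(W[...,1])<400)).astype(np.uint8)
    n,l,s,ce=cv2.connectedComponentsWithStats(m)
    return [(ce[i].round(1),s[i,4],((W[l==i].max(0)+W[l==i].min(0))/2).round(1),np.ptp(W[l==i],axis=0).round(1),np.median(W[l==i],axis=0).round(1)) for i in range(1,n) if s[i,4]>15]
def ray(c,u,v,h):
    T=c["cam_to_world"]; d=T[:3,:3]@np.array([(u-c["cx"])/c["fx"],-(v-c["cy"])/c["fy"],-1]); o=T[:3,3]
    return (o+d*(h-o[2])/d[2]).round(1)
E
python3 - <<'E'
from h import *; import pickle
d=pickle.load(open('c0.pkl','rb'))
for n in d:
    print(n)
    for k in knobs(d[n]): print(*k)
    W=cloud(d[n]); hsv=cv2.cvtColor(d[n]["image"],cv2.COLOR_BGR2HSV)
    m=cv2.inRange(hsv,(10,110,90),(30,255,255)); N,l,s,ce=cv2.connectedComponentsWithStats(m)
    for i in range(1,N):
        w=W[l==i]
        if 4<s[i,4]<200 and 300<np.nanmedian(w[:,0])<900 and abs(np.nanmedian(w[:,1]))<400: print('brass',ce[i].round(1),s[i,4],np.nanmedian(w,axis=0).round(),'maxz',np.nanmax(w[:,2]).round(1))
a=d["scene"]["image"]
cv2.imwrite('pics/crop.png',np.hstack([cv2.resize(a[160:310,205:305],None,fx=3.6,fy=3.6,interpolation=2),cv2.resize(a[120:270,360:460],None,fx=3.6,fy=3.6,interpolation=2)]))
E
```

```text
scene
[232.5 167.2] 168 [ 386.4 -178.7  123.6] [41.3 38.2 13.7] [ 391.  -178.8  126.1]
[400.  175.6] 183 [563.7 192.3 124.1] [41.7 40.3 15.1] [567.6 190.4 126.1]
[244.4 230.1] 234 [ 600.8 -200.9  123.6] [40.4 38.8 14.1] [ 604.4 -201.2  126.5]
brass [314.5 202.2] 56 [504.  -8.  46.] maxz 53.6
brass [425.  207.1] 40 [649. 220.  85.] maxz 90.2
brass [231.6 210.2] 20 [ 469. -209.   59.] maxz 62.3
brass [251.4 277.8] 36 [ 689. -215.   67.] maxz 70.6
top
[394.6 183.9] 159 [ 595.7 -197.6  126.8] [39.2 36.8 13. ] [ 595.3 -198.2  127.8]
[254.7 197.7] 159 [560.2 195.  126.1] [37.  38.7 14.4] [558.8 194.4 127.7]
[388.1 261. ] 167 [ 381.5 -175.7  126. ] [38.6 38.8 17.7] [ 381.7 -175.   127.7]
brass [394.9 157.2] 18 [ 682. -210.   68.] maxz 70.4
brass [247.2 170.8] 19 [641. 224.  88.] maxz 91.7
brass [394.1 231.2] 18 [ 464. -204.   61.] maxz 64.9
```

View pics/crop.png

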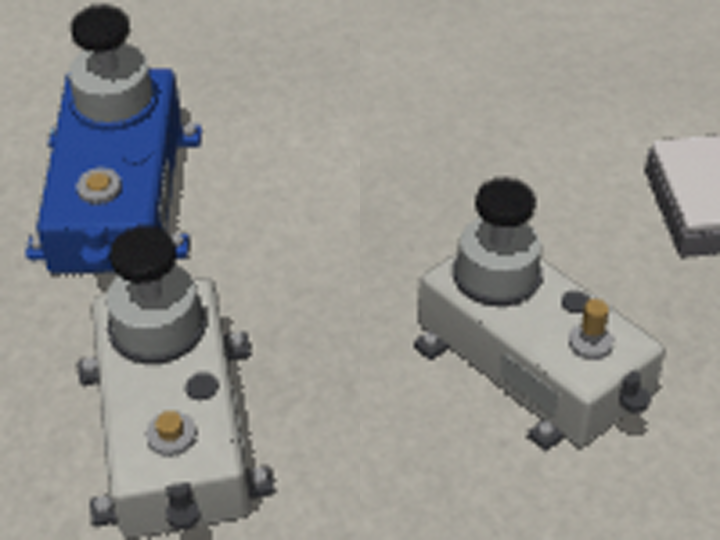

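Crop (scene pixels): the right-hand white pump, with its knob at (244,230) and pin at (251,278), has a pin about 8 mm above its collar, so it is the low one (pump A). The other white pump, knob at (400,176), has its pin fully out, and the blue one is the look-alike. Averaging the two views puts knob A at about (598,-199,127). Its pin is 88.6 mm away (87 expected), which fits. The gripper goes above it closed.

Run:
```python
from workcell import *
import numpy as np
from h import *
clamp()
s=read_state(); p=s["eef_pos"]; movel([p[0],p[1],270])
a=np.arctan2(-14,87.5); R=np.array([[np.cos(a),np.sin(a),0],[np.sin(a),-np.cos(a),0],[0,0,-1]])
print(inverse_kinematics([598,-199,230],R))
movep([598,-199,230],R)
s=read_state(); print(s["time"],s["eef_pos"],s["qpos"],s["finger_gap"],s["ft_force"])
movel([598,-199,145])
c=camera("scene"); cv2.imwrite('pics/s1.png',cv2.resize(c["image"][140:320,160:400],None,fx=3,fy=3))
print(read_state()["time"],read_state()["eef_pos"])
```

```text
[-0.37667199  0.7346665   1.05004607  1.5817297  -0.66709097  1.22216913
  0.64025581]
4.6833 [ 598.25839671 -198.25776348  229.87946375] [-0.37747085  0.73466489  1.04945385  1.58163004 -0.66700597  1.22215635
  0.64017222] 0.3296923073072101 [ 0.03091004 -0.3813331   0.41367665]
5.45 [ 598.43749361 -199.34775012  146.04565091]
```

View pics/s1.png

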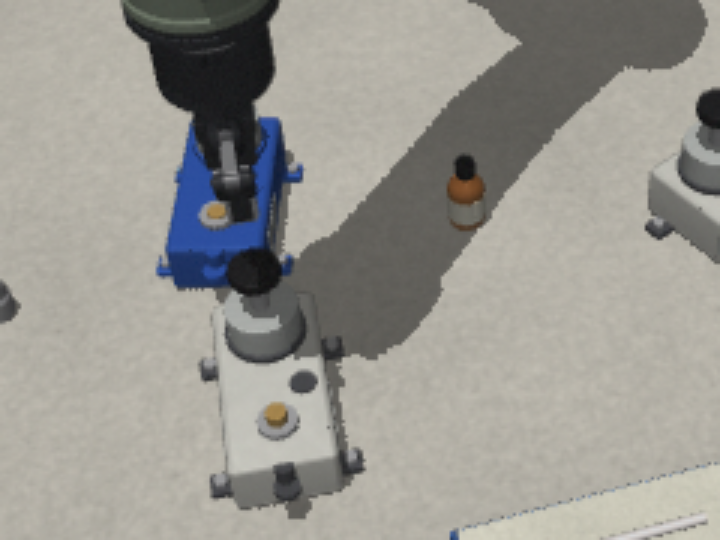

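The fingertips, at crop (243,218), look further from the knob at (253,272) than an 18 mm gap explains. I'll check where the TCP should project, and the finger depth.

Run:
```python
from workcell import *
import numpy as np
from h import *
for n in("scene","top"):
    c=camera(n); T=np.linalg.inv(c["cam_to_world"])
    for P in([598,-199,146],[598,-199,127]):
        q=T[:3,:3]@P+T[:3,3]; print(n,P,(c["cx"]-c["fx"]*q[0]/q[2]).round(1),(c["cy"]+c["fy"]*q[1]/q[2]).round(1))
    W=cloud(c); m=(np.hypot(W[...,0]-598,W[...,1]+199)<60)
    for lo in range(115,215,10):
        k=m&(W[...,2]>lo)&(W[...,2]<=lo+10)
        if k.sum()>3: v,u=np.nonzero(k); print(lo,k.sum(),np.median(W[k],0).round(),W[k].min(0).round(),W[k].max(0).round(),'px',u.mean().round(),v.min(),v.max())
c=camera("wrist"); cv2.imwrite('pics/w1.png',c["image"]); T=c["cam_to_world"]
print(T.round(2).tolist(),read_state()["eef_pos"],read_state()["tool_rot"].round(3).tolist())
```

```text
scene [598, -199, 146] 243.5 221.6
scene [598, -199, 127] 244.6 227.5
115 68 [ 613. -204.  123.] [ 581. -220.  116.] [ 621. -181.  125.] px 245.0 224 238
125 166 [ 602. -201.  127.] [ 581. -220.  125.] [ 621. -182.  130.] px 244.0 223 236
175 8 [ 606. -204.  181.] [ 602. -212.  179.] [ 610. -193.  185.] px 240.0 212 214
185 29 [ 611. -202.  191.] [ 603. -212.  185.] [ 615. -192.  193.] px 241.0 208 213
195 33 [ 612. -202.  200.] [ 602. -212.  195.] [ 617. -190.  204.] px 240.0 205 211
205 15 [ 613. -203.  207.] [ 610. -210.  205.] [ 617. -196.  211.] px 239.0 206 208
top [598, -199, 146] 396.2 182.3
top [598, -199, 127] 395.0 183.0
[[0.99, 0.15, 0.05, 610.62], [-0.16, 0.94, 0.31, -119.87], [0.0, -0.31, 0.95, 322.8], [0.0, 0.0, 0.0, 1.0]] [ 598.39229808 -199.08956792  145.81948851] [[0.987, -0.158, 0.001], [-0.158, -0.987, -0.0], [0.001, -0.0, -1.0]]
```

View pics/w1.png

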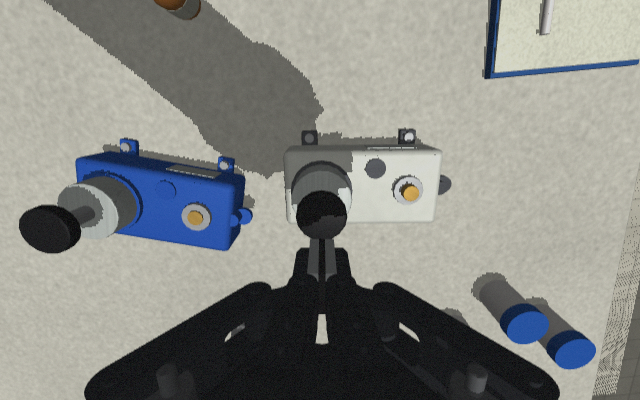

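The fingers are centred over the knob to within a few mm. Their visible end is about 30 mm higher than the reported TCP, so I'll let a guarded descent show the true contact height.

Run:
```python
from workcell import *
import numpy as np
from h import *
p=np.array([598.,-199.,0])
def st(t): s=read_state(); print(t,round(s["time"],2),s["eef_pos"].round(1),s["ft_force"].round(1)); return s["eef_pos"][2]
st('start')
print(movel(p+[0,0,85],max_speed=40,guard=4)); st('contact')
c=camera("scene"); print([k[:3] for k in knobs(c,95,138)])
cv2.imwrite('pics/s2.png',cv2.resize(c["image"][140:320,160:400],None,fx=3,fy=3))
```

```text
start 5.6 [ 598.4 -199.1  145.8] [0.1 0.1 0.1]
True
contact 6.81 [ 597.9 -198.9   91. ] [ 0.9 -0.   5.6]
[(array([399.9, 176.1]), np.int32(198), array([564.2, 192.9, 113.5])), (array([244.9, 232.5]), np.int32(191), array([ 603.9, -201. ,  116.4]))]
```

View pics/s2.png

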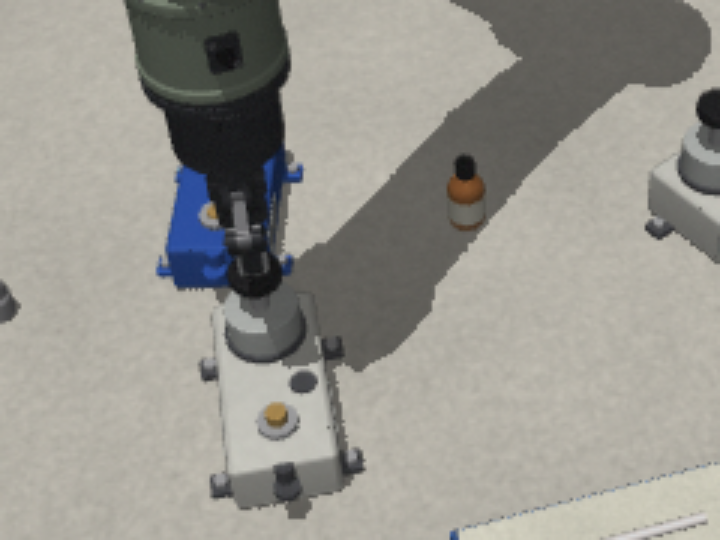

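Fingers rest centred on the knob, with contact at nominal z of about 92–94 (33 mm offset, harmless). Now for the first full stroke, guarded at 22 N, which is beyond the 14 N at the bottom.

```bash
cat >> h.py <<'E'
from workcell import *
p=np.array([598.,-199.,0])
def st(t): s=read_state(); print(t,round(s["time"],2),s["eef_pos"].round(1),s["ft_force"].round(1),flush=True)
def pin(c=None):
    c=c or camera("top"); W=cloud(c); hsv=cv2.cvtColor(c["image"],cv2.COLOR_BGR2HSV)
    m=(cv2.inRange(hsv,(10,110,60),(30,255,255))>0)&(np.hypot(W[...,0]-686,W[...,1]+213)<25)
    return m.sum(),np.nanmedian(W[m],0).round(1),np.nanmax(W[m][:,2]).round(1)
E
python3 - <<'E'
from h import *
movel(p+[0,0,98],max_speed=60); st('up')
print('pin',pin(),pin(camera("scene")))
print(movel(p+[0,0,60],max_speed=40,guard=22)); st('bottom')
movel(p+[0,0,98],max_speed=60); st('up')
print('pin',pin(),pin(camera("scene")))
E
```

```text
return np.nanmean(a, axis, out=out, keepdims=keepdims)
Traceback (most recent call last):
  File "h.py", line 19, in pin
    return m.sum(),np.nanmedian(W[m],0).round(1),np.nanmax(W[m][:,2]).round(1)
                                                 ~~~~~~~~~^^^^^^^^^^^
ValueError: zero-size array to reduction operation fmax which has no identity
```

The arm hides the pin in the top view, so I'll use the scene camera only.

Run:
```python
from h import *
print('pin',pin(camera("scene")))
print(movel(p+[0,0,60],max_speed=40,guard=22)); st('bottom')
movel(p+[0,0,98],max_speed=60); st('up')
print('pin',pin(camera("scene")))
```

```text
pin (np.int64(38), array([ 688.8, -213.9,   66.4]), np.float64(70.2))
True
bottom 7.97 [ 598.2 -199.1   67.5] [-1.8  2.4 15. ]
up 8.64 [ 597.8 -198.8   97.4] [-0.7 -0.2 -0.1]
pin (np.int64(48), array([ 689.1, -214.3,   70. ]), np.float64(74.6))
```

Pin rose about 4 mm, so that stroke counted. I'll repeat until it stops rising.

Run:
```python
from h import *
for i in range(7):
    g=movel(p+[0,0,60],max_speed=40,guard=22); st(g)
    movel(p+[0,0,99],max_speed=60); wait(0.1)
    print('pin',pin(camera("scene")),flush=True)
st('end')
```

```text
True 9.44 [ 598.2 -199.1   67.5] [-1.8  3.  14.5]
pin (np.int64(59), array([ 690.1, -214.1,   74. ]), np.float64(78.0))
True 11.04 [ 598.2 -199.1   67.6] [-1.1  1.8 12.7]
pin (np.int64(63), array([ 690.6, -214.1,   77.6]), np.float64(83.4))
True 12.64 [ 598.2 -199.1   67.5] [-2.8  1.9 12.9]
pin (np.int64(59), array([ 690.5, -214. ,   80.3]), np.float64(87.8))
True 14.24 [ 598.3 -199.1   67.5] [-0.6  1.  12.7]
pin (np.int64(60), array([ 690.1, -214.1,   84.9]), np.float64(91.1))
True 15.84 [ 598.3 -199.1   67.6] [-0.9  2.2 13.7]
pin (np.int64(60), array([ 690.9, -214.1,   85.2]), np.float64(92.3))
True 17.44 [ 598.3 -199.1   67.5] [-1.8  2.  13.3]
pin (np.int64(60), array([ 690.8, -214.2,   86.1]), np.float64(90.3))
True 19.04 [ 598.2 -199.1   67.6] [-1.9  1.9 12.2]
pin (np.int64(60), array([ 690. , -214. ,   84.5]), np.float64(89.3))
end 19.88 [ 597.8 -198.9   98.5] [-0.4 -0.4 -0.3]
```

The pin height stopped rising at about 85–86 mm median, matching the other pump's fully-out reading of 85. I'll retreat and do the final check.

Run:
```python
from h import *; import pickle
movel(p+[0,0,230]); goto=inverse_kinematics([560,0,330],read_state()["tool_rot"])
wait(0.3); c=camera("scene"); print(pin(c)); 
for k in knobs(c): print(k[0],k[2])
d0=pickle.load(open('c0.pkl','rb'))["scene"]["image"]
for n,(u,v,w) in dict(bottle=(315,204,14),box=(459,173,24),lens=(158,239,12)).items():
    s=np.s_[v-w:v+w,u-w:u+w]; print(n,cv2.phaseCorrelate(np.float64(cv2.cvtColor(d0[s],6)),np.float64(cv2.cvtColor(c["image"][s],6))))
cv2.imwrite('pics/end.png',c["image"]); st('end')
```

```text
(np.int64(59), array([ 690.7, -214.1,   85.3]), np.float64(91.3))
[400.  175.6] [564.5 193.1 123.1]
[244.3 230.1] [ 600.7 -200.6  123.7]
bottle ((0.49541961807989665, 0.39901049902387165), 0.47912999141669244)
box ((-0.018985937121595242, -0.014544371139880496), 1.0025009380224108)
lens ((-0.07623496484449, -0.004812631112175225), 1.0034525671939827)
end 21.25 [ 597.9 -199.   229.7] [-0.5 -0.4  0.5]
```

View pics/end.png

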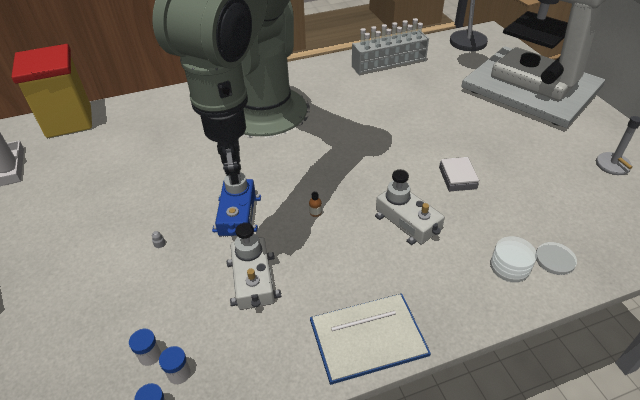

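The final picture shows pin A at (251,273) standing tall like pin B at (425,209). Both knobs are up and the loose things are in place. The gripper is clear, about 135 mm above the knob.

```bash
python3 -c "
from workcell import *
finish_job(); print(read_state()['time'])"
```

```text
the job is handed in; nothing more can be done
the job is handed in; nothing more can be done
```

I pumped the low white pump's knob (the right-hand one, at about 598, -199 mm) with the closed gripper for 8 full strokes. I then backed off to 230 mm and handed the job in at about 21 s on the robot's clock.

- **Pin:** it rose about 4 mm per stroke and then stopped. In the scene camera its median height went from 66 to 85 mm, the same as the pin that was already out.
- **Knobs:** at the end both stood where they were measured at the start, fully released.
- **Loose items:** the box and lens shifted by less than 0.1 pixel. The bottle check was weak: it gave 0.6 pixel, roughly 1 mm, because the arm's shadow had changed around it. Nothing went near the bottle.
- **One disagreement:** contact with the knob came at a reported tool height about 33 mm lower than expected. The guarded descent absorbed this, and the measured 26 mm stroke fits the description.

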